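# Gauge a used battery cell and pick it up with tongs

### The arm

A 6-joint arm with a two-finger parallel gripper is mounted at the origin on the work surface. World frame = base frame: x ahead of the robot, y to its left, z up, the work surface at z = 0. Lengths are in m, angles in rad, forces in N, time in s.
With the tool pointing down it reaches from about 0.3 to 0.95 m from the base axis. Payload 3.1 kg.
Tool frame: the origin (TCP) lies at the very end of the fingers, on their centre line; the grasp point (between the pads) lies 19 mm behind it (manip.grip_point_offset is the distance from the TCP to the grasp point, in m); z points along the fingers, y is the line along which they close (so a half turn about z gives the same grasp; the last joint's range is limited). The gripper opens to 85 mm and grips with 20 to 120 N. Pads are 22 mm wide; open, the fingers measure 114 mm over their backs; the gripper's body (76 mm by 85 mm) begins 54 mm behind the grasp point. The pads swing forward as they close: fully open they stand 13 mm farther back than shut.
Start: joints at [1.045, 0.308, 1.634, -0, 1.2, -0.07], TCP at [0.275, 0.561, 0.231] pointing down, gripper open.
Joint ranges: [-3.06, 3.06], [-0.79, 1.96], [0.05, 2.63], [-1.19, 4.34], [0.05, 2.64], [-2.94, 2.94]. Speed limits (rad/s): [2.79, 2.79, 3.14, 3.14, 3.14, 3.14].

### API

Orientations are given as a unit quaternion [w, x, y, z].
In Python, from station import manip, eyes gives the robot as it stands.
- The arm moves only by the tool play_rows, never from a script. Its argument "plan" is one flat list of numbers, 7 for each row, row after row: the shift along the tool's x, y, z in mm, then the turn, a rotation vector about the tool's x, y, z in rad, then the opening, from 0 (shut) to 1 (fully open). A call has exactly 10 rows; each row is the pose to reach, as a shift and turn from the pose commanded when the call began, along the tool's axes at that moment; what a row does not reach only later rows make up. A row lasts 1/8 s, in which the tool goes at most 62.5 mm and 10.7 degrees, less where a joint would pass 70% of its speed; a pose out of reach is approached as far as the arm can. A call with a gripper value outside its range is refused whole. The fingers move at their own pace and stop on an object; the grip force is fixed at half the most. Time passes only in rows, so rows that repeat a pose let the fingers close, or fill a call up. It gives the time, the measured TCP pose, the force, the opening and the grip force at its end, in the units of the state.
- manip.observe(): the state, without advancing time (a new reading comes with each control period).
- eyes.camera(name): name is "scene" or "top" or "wrist"; returns the picture (420x560x3 uint8, blue, green, red); there is no depth.
- eyes.get_calibration(name): a dict with "intrinsics" (3x3 intrinsics, pixels), "world_to_cam" (4x4, takes a point from world to camera coordinates); the wrist camera has in their place "T_tool_cam" (4x4, takes a point from camera to tool coordinates, whose origin is the TCP and whose axes are the flange's). Camera axes: x right, y up, looking along -z (the intrinsics and any distortion apply to the point x, -y, -z); pixel columns grow to the right and rows downward; lengths in m; the calibration is good to about 2 mm. A picture is of the moment at which its call begins: read the wrist's pose just before it. get_calibration takes no time and is no camera call.
- manip.close_job(): hands the job in; it is judged then, once.
The state is a dict: "time_s": time; "q": joint angles; "qd": joint speeds; "tau": joint torques, N m; "tool_pos": TCP position; "orientation": TCP orientation; "contact_force": force on the tool from outside, world axes, zero at the start; "wrist_torque": the same for the moment, N m; "grip_width": finger opening in m; "grip_force": force on a finger pad.
Only numpy, scipy, OpenCV 4.12 (cv2) and the standard library are available. Lean on these libraries where they do the work, as an engineer would, in place of code of your own. Each camera call takes 0.05 s, during which the arm holds its last target. There are 200 camera calls.

### The job

Sort the used battery cell that stands between the jaws of the bench caliper: slide the caliper's jaw shut until both jaws press on the cell, and leave the jaw standing at that size. Then pick up the kitchen tongs, close them on the cell - it may be leaking, so only the tongs touch it, never the fingers - lift it upright, straight up, about 15 cm above the table and finish while still holding it up in the tongs. Leave all the other things on the table undisturbed.

Things in the scene. Friction and masses are not known exactly. Their poses are not given: they have to be found in the camera images.
- caliper: Steel bench caliper fixed to the table. Origin on the table at the gripping face of the fixed jaw; the movable jaw stands to -y of it and slides along y. The gap between is over bare table. A beam 16 mm high runs along y at x = 37 to 53 mm, y = -215 to +45 mm; the jaw's carriage on it is 24 mm high. The fixed jaw is 22 mm high, x = -22 to +58, y = 0 to +18 mm.
- moving_jaw: Movable caliper jaw, 22 mm high, fills x = -23 to +31 mm, y = -18 to 0 mm. Origin on the table at its gripping face (y = 0), axes as the caliper's.
- jaw_gap (a joint): Gap between the two caliper jaws in m (0 to 0.075), smaller = closed; about 0.033 when shut on the cell. Sliding friction about 2.5 N; stays where it is left.
- jaw_grip (a point): Point in the upright thumb plate of the movable jaw, 45 mm above the table, 70 mm to -y and 45 mm to +x (caliper axes) of the movable jaw's origin. The plate is 12 mm thick along caliper y, 26 mm along caliper x, rises from the carriage top (24 mm) to 58 mm. Push it along caliper +y to close the jaw.
- cell: Used D-size battery cell, cylinder 33 mm diameter, 61 mm high, about 130 g, standing upright on the table between the caliper jaws. Origin at the centre of its underside, z up its axis.
- tongs: Steel kitchen tongs 210 mm long lying flat: two upright strips 24 mm high on a sprung hinge. Origin at the underside, midway between the strips at the place to grip; x to the tips, z up. Hinge 105 mm to -x. At the grip place are flat rubbery plates 70 mm long along x, at rest 46 mm over their outsides. Mass 130 g, balanced at the grip place.
- tongs_arm (a joint): Closing angle of the tongs in rad: 0 open, 0.15 on the cell, 0.26 at most. Squeezing the grip plates together closes the tips: 1 mm less there takes 1.8 mm off the tip gap. Spring force at the plates 8 N at first, about 13 N when closed on the 33 mm cell (then 30 mm over the plates' outsides, tip pads parallel).
- tongs_tips (a point): Point midway between the tip pads of the open tongs, 83 mm ahead (+x) of the tongs' origin, 12 mm above their underside. The flat black tip pads are 36 mm long and 24 mm high, 61 mm apart at rest; the tongs end 107 mm ahead of the origin.
- small_cell: Smaller battery cell standing free, away from the caliper, 26 mm diameter, 50 mm high; leave alone. Origin under its centre.
- bottle_a: Blue bottle with twist cap, 66 mm diameter, 200 mm high; leave alone. Origin under its centre.
- bottle_b: Second blue bottle, same size; leave alone.
- vase: Ceramic vase, 110 mm diameter, 165 mm high; leave alone. Origin under its centre.
- dustpan: Steel dustpan 200 x 220 mm, 50 mm high, handle 120 mm to its -x; leave alone. Origin under the pan's centre.
- mug: Mug 80 mm diameter, 90 mm high; leave alone. Origin under its centre.
There are look-alikes about, which are no part of the job. Leave any orange or red look-alike of the cell alone. Of the things that look like the tongs, take the one that is farthest to the robot's left at the start.

How it is judged:
On the way, in this order (a step that is already met when the one before it is completed fails the run):
1. the cell is nipped between both caliper jaws (movable jaw pressing with more than 1.5 N, gap under 35 mm) (contact force between moving_jaw and cell above 1.5 N and value of joint jaw_gap below 0.035 m), for 0.2 s.
2. the cell is lifted off the table in the tongs (height (world z) of cell above 0.02 m and contact force between tongs and cell above 1 N and contact force between the fingers and tongs above 1 N), for 0.2 s.
At the end, for the whole second after the job is handed in: The cell hangs in the tongs (more than 1 N), its underside over 10 cm above the table, upright within 0.4 rad, still, within 12 cm of the caliper's origin horizontally; the fingers grip the tongs (over 2 N); neither tongs nor cell touches the caliper, whose gap still reads 29 to 38 mm (height (world z) of cell above 0.1 m and height (world z) of tongs above 0.06 m and angle between cell's own z axis and vertical below 0.4 rad and linear speed of cell below 0.03 m/s and horizontal distance between cell and caliper below 0.12 m and contact force between tongs and cell above 1 N and contact force between the fingers and tongs above 2 N and value of joint jaw_gap between 0.029 and 0.038 m and contact force between each of tongs, cell and caliper below 0.1 N); the arm keeps its last pose, push and grip.
It fails at once if the fingers touch the cell (contact force between the fingers and cell above 0.3 N).
It fails at once if the cell is knocked over (angle between cell's own z axis and vertical above 0.7 rad).
It fails at once if another thing on the table is moved more than 25 mm (distance of any of bottle_a, bottle_b, vase, dustpan, mug, small_cell from where it was at the start of the episode above 0.025 m).
It also fails if it takes over 58 s, if anything falls off the work surface, if the arm or the gripper's body presses on something with over 40 N, if the wrist force passes 120 N, or if a joint passes its speed limit or range.

## Working session

There is one attempt and no reset: what is moved stays moved. The work goes in short steps, Python scripts to look and compute and a tool call to move; the robot and the scene stay as the last step left them, time stands still between calls to the robot, and variables do not carry over. Pictures are saved under pics/ and viewed, at most 10 in all, crops included, and the job is handed in when it is done.

Besides the shell and the picture viewer there is one more tool, called after ">>>" as name(argument=value, ...) on one line, values as JSON. play_rows: Moves the arm, as the interface text tells. Its arguments: {"type":"object","properties":{"plan":{"type":"array"}},"required":["plan"]}

```bash
mkdir -p pics; ls; python3 - <<'E'
from station import manip, eyes
import cv2,numpy as np
np.set_printoptions(precision=4,suppress=True)
for n in ("scene","top"):
    cv2.imwrite(f"pics/{n}0.png",eyes.camera(n)); c=eyes.get_calibration(n); print(n,c)
print(eyes.get_calibration("wrist")); print(manip.observe(), manip.grip_point_offset)
E
```

```text
pics
scene {'intrinsics': array([[489.6499,   0.    , 283.8693],
       [  0.    , 489.6499, 216.2223],
       [  0.    ,   0.    ,   1.    ]]), 'world_to_cam': array([[-0.539 ,  0.8422, -0.015 ,  0.3247],
       [-0.6804, -0.4248,  0.5971,  0.2724],
       [ 0.4965,  0.3321,  0.802 , -1.7247],
       [ 0.    ,  0.    ,  0.    ,  1.    ]])}
top {'intrinsics': array([[466.7103,   0.    , 274.4741],
       [  0.    , 466.7103, 215.1936],
       [  0.    ,   0.    ,   1.    ]]), 'world_to_cam': array([[-0.0113, -0.9999,  0.0084, -0.0629],
       [ 0.9962, -0.0106,  0.0868, -0.5004],
       [-0.0867,  0.0094,  0.9962, -1.5655],
       [ 0.    ,  0.    ,  0.    ,  1.    ]])}
{'intrinsics': array([[298.3105,   0.    , 278.1394],
       [  0.    , 298.3105, 206.9182],
       [  0.    ,   0.    ,   1.    ]]), 'T_tool_cam': array([[-0.0015,  0.9579,  0.2872,  0.0741],
       [ 1.    ,  0.0013,  0.0006,  0.0001],
       [ 0.0002,  0.2872, -0.9579, -0.1421],
       [ 0.    ,  0.    ,  0.    ,  1.    ]])}
{'time_s': 0.1, 'q': array([ 1.0453,  0.3089,  1.6351,  0.    ,  1.1997, -0.0697]), 'qd': array([-0.0004, -0.0047, -0.0035, -0.001 , -0.0003, -0.0025]), 'tau': array([ -0.0012, -41.6405, -27.7647,  -0.0002,   0.0039,  -0.    ]), 'tool_pos': array([0.2748, 0.5605, 0.2301]), 'orientation': array([-0.0003,  0.2259,  0.9741, -0.001 ]), 'contact_force': array([-0.5721,  0.0883, -0.383 ]), 'wrist_torque': array([ 0.0138, -0.071 ,  0.0004]), 'grip_force': 0.0, 'grip_width': 0.08533744431286135} 0.0187
```

View pics/top0.png

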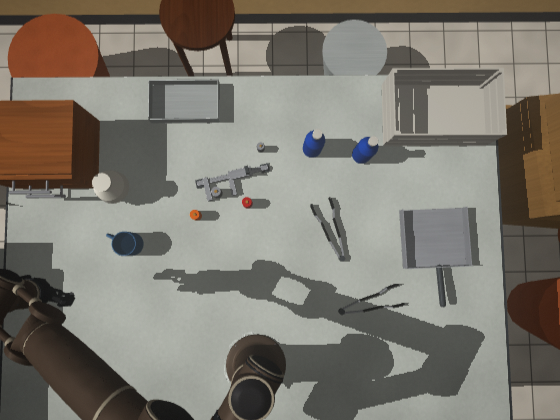

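View pics/scene0.png

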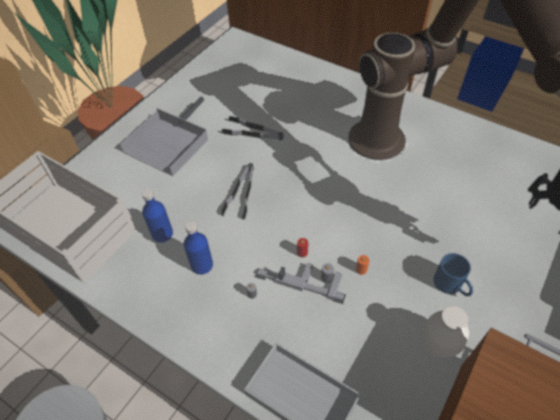

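The top picture shows two things like tongs: A with its hinge at (342,258) and tips at (315,205)/(333,198), and B with its hinge at (341,311) and tips at (400,285)/(405,305). World +y is to the left in this picture, so A is farthest left and should be the one. The caliper lies at about (198–270, 165–195) with the cell near (216,190). The red (247,202) and orange (195,215) cells are look-alikes, and the small cell is at (261,147). I'll enlarge this area to confirm.

```bash
python3 - <<'E'
import cv2,numpy as np
a=cv2.imread("pics/top0.png")
c=cv2.resize(a[135:270,180:360],None,fx=4.4,fy=4.4,interpolation=cv2.INTER_CUBIC)
cv2.imwrite("pics/crop1.png",c); print(c.shape)
E
```

```text
(594, 792, 3)
```

View pics/crop1.png

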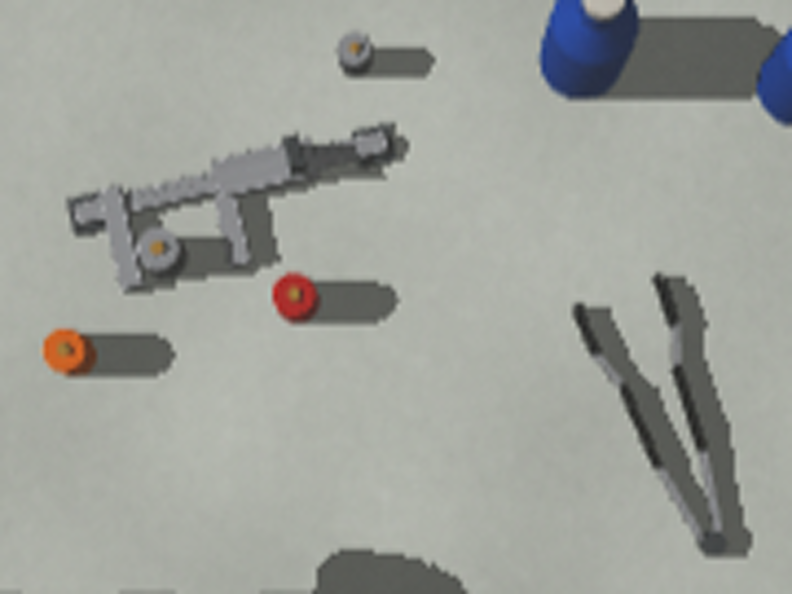

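The crop shows tongs A with two black grip plates and black tips, the hinge at bottom right at crop (712,543). It also shows the grey cell at (160,248) between the fixed jaw on the left and the movable jaw on the right, with the thumb plate near (292,152). I'll write helpers and get rough positions.

```bash
cat > h.py <<'E'
import numpy as np, cv2
from scipy.spatial.transform import Rotation as R
from station import manip, eyes
np.set_printoptions(precision=4,suppress=True)
def tool(s=None):
    s=s or manip.observe(); q=s["orientation"]; T=np.eye(4)
    T[:3,:3]=R.from_quat([q[1],q[2],q[3],q[0]]).as_matrix(); T[:3,3]=s["tool_pos"]; return T
def cam(name,T=None):
    c=eyes.get_calibration(name)
    W=(T@c["T_tool_cam"]) if name=="wrist" else np.linalg.inv(c["world_to_cam"])
    return c["intrinsics"],W
def ray(name,uv,z,T=None):
    K,W=cam(name,T); d=np.linalg.solve(K,[uv[0],uv[1],1.]); d=W[:3,:3]@(d*[1,-1,-1])
    o=W[:3,3]; return o+d*(z-o[2])/d[2]
def proj(name,p,T=None):
    K,W=cam(name,T); c=np.linalg.inv(W)@np.append(p,1.); v=K@(c[:3]*[1,-1,-1]); return v[:2]/v[2]
def move(p,yaw,down=True,T=None):
    "shift (mm) and rotvec in current tool axes to reach TCP p, pointing down, tool y axis at angle yaw"
    T=tool() if T is None else T
    y=np.array([np.cos(yaw),np.sin(yaw),0]); z=np.array([0,0,-1.]); x=np.cross(y,z)
    G=np.c_[x,y,z]; return T[:3,:3].T@(np.array(p)-T[:3,3])*1000, R.from_matrix(T[:3,:3].T@G).as_rotvec()
E
python3 - <<'E'
from h import *
f=lambda u,v,z: ray("top",(180+u/4.4,135+v/4.4),z)
for n,u,v,z in [("cell",160,248,.061),("thumb",292,152,.058),("fj lo",133,288,.022),("mj lo",243,264,.022),("beam L",72,212,.016),("hinge",712,543,.024),("tipL",579,306,.024),("tipR",658,276,.024),("small",355,50,.05),("red",294,295,.061),("orange",66,350,.061)]:
    print(n,f(u,v,z))
T=tool();print(T[:3,:3]); print(proj("scene",f(160,248,.061)),proj("scene",f(712,543,.024)))
E
```

```text
cell [0.5779 0.1246 0.061 ]
thumb [0.651  0.0244 0.058 ]
fj lo [0.5524 0.15   0.022 ]
mj lo [0.5702 0.0648 0.022 ]
beam L [0.6132 0.1983 0.016 ]
hinge [ 0.3507 -0.2939  0.024 ]
tipL [ 0.5345 -0.1952  0.024 ]
tipR [ 0.5573 -0.2569  0.024 ]
small [ 0.7315 -0.0241  0.05  ]
red [0.5411 0.0234 0.061 ]
orange [0.5012 0.1953 0.061 ]
[[-0.8979  0.4402 -0.0011]
 [ 0.4402  0.8979 -0.0018]
 [ 0.0001 -0.0021 -1.    ]]
[326.4617 266.1056] [250.1524 164.2229]
```

Points agree with the sizes given: the cell reprojects to scene (326,266) and the tongs' hinge to scene (250,164), both right. Next is a hover over the caliper for a wrist view.

```bash
python3 - <<'E'
from h import *
print(move([.57,.04,.23],np.radians(102.6)))
E
```

```text
(array([-494.2266, -337.4235,    0.7806]), array([-0.002 , -0.0009, -0.6757]))
```

>>> play_rows(plan=[-50,-34,0,0,0,-0.07,1,-100,-68,0,0,0,-0.14,1,-150,-102,0,0,0,-0.21,1,-200,-136,0,0,0,-0.28,1,-250,-170,0,0,0,-0.35,1,-300,-204,0,0,0,-0.42,1,-350,-238,0,0,0,-0.49,1,-400,-272,0,0,0,-0.56,1,-450,-306,0,0,0,-0.63,1,-494,-337,0,0,0,-0.676,1])

```text
time_s: 1.35
tool_pos: [0.5709, 0.0391, 0.2309]
orientation: [-0.0, -0.11, 0.994, 0.0]
contact_force: [1.5, 0.7, -0.3]
grip_width: 0.0855
grip_force: 0.0
```

```bash
python3 - <<'E'
from h import *
s=manip.observe(); T=tool(s); np.save("T1.npy",T); cv2.imwrite("pics/w1.png",eyes.camera("wrist"))
print(s["time_s"],T[:3,3],np.abs(s["qd"]).max(),T[:3,1])
for p in ([.5779,.1246,.061],[.651,.0244,.058],[.3507,-.2939,.024]): print(proj("wrist",p,T))
E
```

```text
1.35 [0.5709 0.0391 0.2309] 1.0362245522984965 [-0.2193  0.9757  0.0001]
[352.3194 211.9711]
[250.1557 252.062 ]
[ -25.1137 -126.1236]
```

View pics/w1.png

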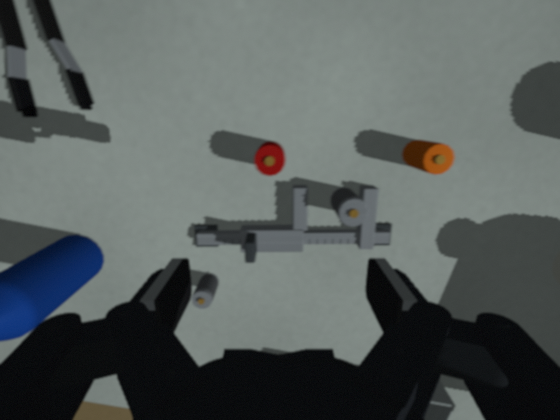

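The wrist view shows the caliper at about (195–390, 185–262), the cell's top at (352,211) and the thumb plate at (250,247), in good agreement with the predictions. I'll retake it settled and enlarge for exact edges.

```bash
python3 - <<'E'
from h import *
eyes.camera("wrist")
s=manip.observe(); T=tool(s); np.save("T1.npy",T); a=eyes.camera("wrist"); cv2.imwrite("pics/w2full.png",a)
print(s["time_s"],T[:3,3],np.abs(s["qd"]).max(),T[:3,1])
c=cv2.resize(a[180:275,185:400],None,fx=3.7,fy=3.7,interpolation=cv2.INTER_CUBIC); c=cv2.convertScaleAbs(c,alpha=1.6)
cv2.imwrite("pics/w2.png",c)
E
```

```text
1.45 [0.5724 0.0363 0.231 ] 0.06696388566065013 [-0.2135  0.9769 -0.0024]
```

View pics/w2.png

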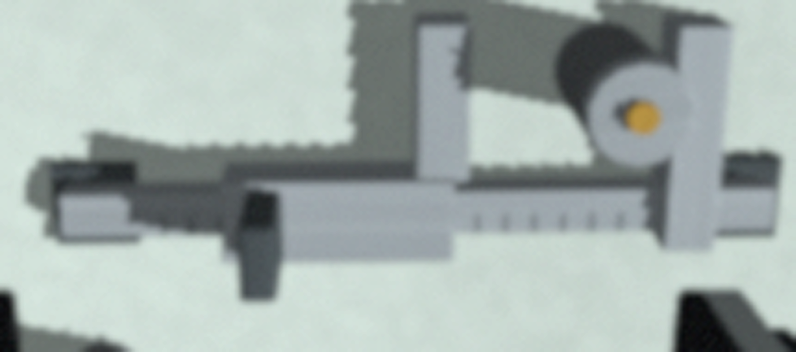

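```bash
python3 - <<'E'
from h import *
T=np.load("T1.npy")
f=lambda u,v,z: ray("wrist",(185+u/3.7,180+v/3.7),z,T)
D=dict(cell=(640,113,.061),p1=(240,232,.058),p2=(277,230,.058),p3=(275,298,.058),p4=(242,298,.058),
mj_in0=(468,25,.022),mj_in1=(455,178,.022),mj_out0=(419,25,.022),fj_in0=(680,25,.022),fj_in1=(663,245,.022),fj_out0=(729,25,.022),fj_out1=(713,247,.022),bL=(60,238,.016),bR=(777,233,.016))
P={k:f(*v) for k,v in D.items()}
for k in P: print(k,P[k])
y=P["bR"]-P["bL"]; print(np.degrees(np.arctan2(y[1],y[0])),np.hypot(*y[:2]))
x=P["fj_in1"]-P["fj_in0"]; print("fj x dir",np.degrees(np.arctan2(x[1],x[0])),np.hypot(*x[:2]))
a=np.radians(np.degrees(np.arctan2(y[1],y[0]))); ey=np.array([np.cos(a),np.sin(a)]); ex=np.array([ey[1],-ey[0]])
# caliper origin: fixed jaw x from -22..58
e=(P["fj_in0"]+P["fj_out0"])[:2]/2; o=e+ex*.022-ey*.009; print("origin",o,"ang",a)
for k in P: print(k,"cal",(P[k][:2]-o)@ex,(P[k][:2]-o)@ey)
E
```

```text
cell [0.5773 0.127  0.061 ]
p1 [0.6414 0.0183 0.058 ]
p2 [0.6383 0.0294 0.058 ]
p3 [0.6612 0.0333 0.058 ]
p4 [0.6634 0.0231 0.058 ]
mj_in0 [0.57   0.0769 0.022 ]
mj_in1 [0.6225 0.0855 0.022 ]
mj_out0 [0.5734 0.0613 0.022 ]
fj_in0 [0.5553 0.1443 0.022 ]
fj_in1 [0.6312 0.1617 0.022 ]
fj_out0 [0.552  0.1598 0.022 ]
fj_out1 [0.6282 0.1788 0.022 ]
bL [ 0.676  -0.0435  0.016 ]
bR [0.6205 0.2017 0.016 ]
102.73975177548515 0.2513806196292017
fj x dir 12.930550372985648 0.0778021665293021
origin [0.5771 0.1481] ang 1.7931469411639058
cell cal -0.004481769324913067 -0.02064059660124054
p1 cal 0.03408656642592221 -0.1407986943833645
p2 cal 0.03350373538207932 -0.1293365062388932
p3 cal 0.05669486587530537 -0.13057656043475957
p4 cal 0.05661791441333674 -0.1409779793646184
mj_in0 cal -0.022621451321656154 -0.06789056398836252
mj_in1 cal 0.03047705130754459 -0.07104939862581218
mj_out0 cal -0.022750292850278964 -0.08383179294019273
fj_in0 cal -0.022064344514987486 0.0010388196556426759
fj_in1 cal 0.05573739062797846 0.0012979053500247976
fj_out0 cal -0.02193565548501256 0.016961180344357306
fj_out1 cal 0.05661975145506688 0.018624345053185956
bL cal 0.0541821089703049 -0.20869463690387707
bR cal 0.05418210897030488 0.04268598272532461
```

Caliper geometry checks out: the fixed jaw measures 78 mm (80 given), the beam 251 mm (260 given), and the angle is 102.7–102.9° from both jaw and beam. The gap is about 67 mm and the cell is at caliper (-4,-21) mm. Next I work out the push start behind the plate.

```bash
cat >> h.py <<'E'
A=np.radians(102.75); ey=np.array([np.cos(A),np.sin(A)]); ex=np.array([ey[1],-ey[0]]); O=np.array([.5771,.1481])
def cal(x,y,z): return np.append(O+ex*x+ey*y,z)
def tocal(p): d=np.asarray(p)[:2]-O; return np.array([d@ex,d@ey])
E
python3 - <<'E'
from h import *
eyes.camera("wrist");eyes.camera("wrist")
T=tool(); print(T[:3,3],tocal(T[:3,3])); print(move(cal(.045,-.175,.034),A)); print(cal(.045,-.175,.034))
print("bottles",ray("top",(313,156),0),ray("top",(361,162),0))
E
```

```text
[0.5696 0.0412 0.2305] [-0.0309 -0.1026]
(array([-76.4373, -72.3505, 196.343 ]), array([ 0.001 , -0.0017, -0.0035]))
[ 0.6596 -0.0127  0.034 ]
bottles [ 0.7075 -0.2054  0.    ] [ 0.6846 -0.3725  0.    ]
```

>>> play_rows(plan=[-30,-30,20,0,0,0,0,-60,-55,50,0,0,0,0,-76,-72,90,0,0,0,0,-76,-72,110,0,0,0,0,-76,-72,130,0,0,0,0,-76,-72,150,0,0,0,0,-76,-72,170,0,0,0,0,-76,-72,185,0,0,0,0,-76,-72,196,0,0,0,0,-76,-72,196,0,0,0,0])

```text
time_s: 2.85
tool_pos: [0.6595, -0.0125, 0.0341]
orientation: [-0.001, -0.11, 0.994, 0.0]
contact_force: [0.3, -0.7, 0.2]
grip_width: 0.0004
grip_force: 0.0
```

```bash
python3 - <<'E'
from h import *
s=manip.observe();T=tool(s); print(T[:3,3],tocal(T[:3,3]),s["grip_width"],s["contact_force"]); print(T[:3,1])
a=eyes.camera("wrist")
c=cv2.resize(a[120:420,130:480],None,fx=2,fy=2,interpolation=cv2.INTER_CUBIC); cv2.imwrite("pics/w3.png",cv2.convertScaleAbs(c,alpha=1.6))
for p in (cal(.033,-.145,.058),cal(.033,-.133,.058)): print((proj("wrist",p,T)-[130,120])*2)
E
```

```text
[ 0.6595 -0.0125  0.0341] [ 0.0449 -0.1748] 0.000350814179148212 [ 0.2637 -0.7076  0.1832]
[-0.2183  0.9759  0.0006]
[429.5407 288.5334]
[484.189  288.3269]
```

View pics/w3.png

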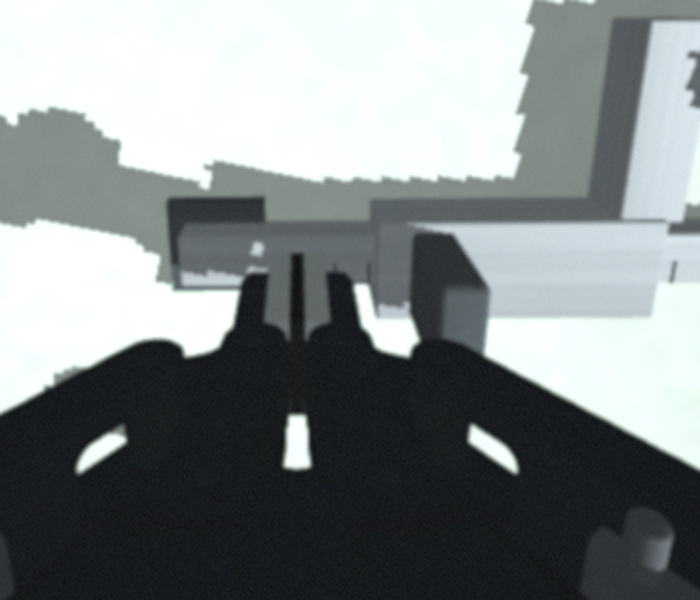

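The picture shows the shut fingers at (297,260), about 2 cm to the -y side of the thumb plate, whose top corners are at (442,287) and (488,288). That puts the gap at about 67 mm. Pushing +y.

>>> play_rows(plan=[0,6,0,0,0,0,0,0,11,0,0,0,0,0,0,15,0,0,0,0,0,0,19,0,0,0,0,0,0,23,0,0,0,0,0,0,27,0,0,0,0,0,0,31,0,0,0,0,0,0,35,0,0,0,0,0,0,39,0,0,0,0,0,0,43,0,0,0,0,0])

```text
time_s: 4.15
tool_pos: [0.6509, 0.0297, 0.0354]
orientation: [0.0, -0.11, 0.994, -0.0]
contact_force: [0.5, -2.7, 2.4]
grip_width: -0.0001
grip_force: 1.3
```

>>> play_rows(plan=[0,1,0,0,0,0,0,0,2,0,0,0,0,0,0,3,0,0,0,0,0,0,4,0,0,0,0,0,0,5,0,0,0,0,0,0,5.5,0,0,0,0,0,0,6,0,0,0,0,0,0,6.5,0,0,0,0,0,0,7,0,0,0,0,0,0,7,0,0,0,0,0])

```text
time_s: 5.4
tool_pos: [0.6494, 0.0362, 0.0353]
orientation: [0.0, -0.11, 0.994, -0.0]
contact_force: [0.7, -3.4, 1.7]
grip_width: -0.0001
grip_force: 1.7
```

```bash
python3 - <<'E'
from h import *
s=manip.observe();T=tool(s); print(T[:3,3],tocal(T[:3,3]),s["contact_force"]); np.save("T4.npy",T)
a=eyes.camera("wrist")
c=cv2.resize(a[100:260,200:500],None,fx=2.6,fy=2.6,interpolation=cv2.INTER_CUBIC); cv2.imwrite("pics/w4.png",cv2.convertScaleAbs(c,alpha=1.6))
E
```

```text
[0.6494 0.0362 0.0353] [ 0.0458 -0.1251] [ 0.7412 -3.3987  1.6733]
```

View pics/w4.png

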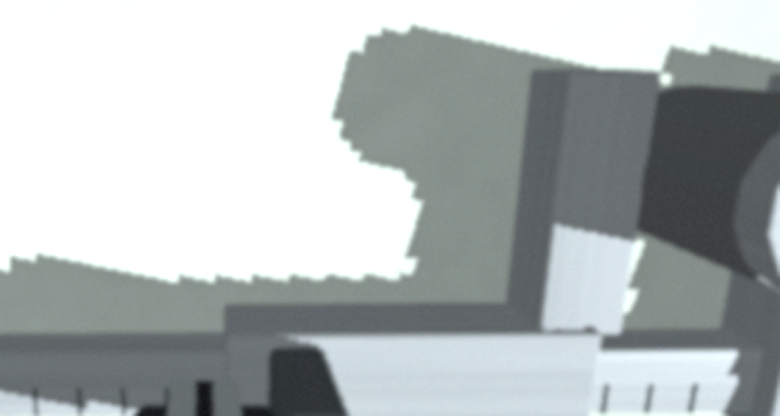

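The jaw's edge, at crop (655,85)–(622,333), is now next to the cell's lower side (dark, from x≈640). The force is still only about friction, so I go on in small steps.

>>> play_rows(plan=[0,0.5,0,0,0,0,0,0,1,0,0,0,0,0,0,1.5,0,0,0,0,0,0,2,0,0,0,0,0,0,2.5,0,0,0,0,0,0,3,0,0,0,0,0,0,3.5,0,0,0,0,0,0,4,0,0,0,0,0,0,4,0,0,0,0,0,0,4,0,0,0,0,0])

```text
time_s: 6.7
tool_pos: [0.6486, 0.0399, 0.0353]
orientation: [0.0, -0.11, 0.994, -0.0]
contact_force: [0.9, -5.2, 2.1]
grip_width: -0.0002
grip_force: 2.5
```

```bash
python3 - <<'E'
from h import *
s=manip.observe();T=tool(s); print(tocal(T[:3,3]),s["contact_force"]@np.append(ey,0))
T4=np.load("T4.npy")
for u,v in ((658,85),(630,280),(622,333)): print(tocal(ray("wrist",(200+u/2.6,100+v/2.6),.022,T4)))
E
```

```text
[ 0.0459 -0.1213] -5.305854189337024
[-0.0203 -0.0358]
[ 0.0194 -0.0351]
[ 0.0312 -0.035 ]
```

>>> play_rows(plan=[0,0.3,0,0,0,0,0,0,0.6,0,0,0,0,0,0,0.9,0,0,0,0,0,0,1.2,0,0,0,0,0,0,1.5,0,0,0,0,0,0,1.5,0,0,0,0,0,0,1.5,0,0,0,0,0,0,1.5,0,0,0,0,0,0,1.5,0,0,0,0,0,0,1.5,0,0,0,0,0])

```text
time_s: 7.95
tool_pos: [0.6486, 0.04, 0.0354]
orientation: [0.0, -0.11, 0.994, -0.001]
contact_force: [1.0, -7.7, 2.0]
grip_width: 0.0002
grip_force: 4.2
```

The force rose to 7.7 N with the position standing still, so the cell is nipped at about 5 N beyond friction. I back off, lift, and go to view the tongs.

```bash
python3 - <<'E'
from h import *
print(move([.44,-.26,.235],np.radians(109)))
E
```

```text
(array([ 269.1359, -247.5686, -199.1304]), array([-0.0024,  0.0002, -0.1109]))
```

>>> play_rows(plan=[0,-4,0,0,0,0,0,0,-9,0,0,0,0,0,0,-14,0,0,0,0,0,0,-14,-50,0,0,0,0,0,-14,-110,0,0,0,0,0,-20,-165,0,0,0,0.3,20,-50,-200,0,0,0,0.6,60,-90,-200,0,0,-0.03,1,100,-130,-200,0,0,-0.07,1,135,-170,-200,0,0,-0.11,1])

```text
time_s: 9.2
tool_pos: [0.5522, -0.1546, 0.2353]
orientation: [0.0, -0.165, 0.986, 0.0]
contact_force: [0.2, -0.6, 0.1]
grip_width: 0.0853
grip_force: 0.0
```

```bash
python3 - <<'E'
from h import *
print(move([.44,-.26,.235],np.radians(109)))
E
```

```text
(array([140.4314, -63.0897,   0.224 ]), array([0.0006, 0.0001, 0.0004]))
```

>>> play_rows(plan=[30,-14,0,0,0,0,1,60,-28,0,0,0,0,1,90,-42,0,0,0,0,1,120,-56,0,0,0,0,1,140,-63,0,0,0,0,1,140,-63,0,0,0,0,1,140,-63,0,0,0,0,1,140,-63,0,0,0,0,1,140,-63,0,0,0,0,1,140,-63,0,0,0,0,1])

```text
time_s: 10.45
tool_pos: [0.4418, -0.2584, 0.2353]
orientation: [0.0, -0.165, 0.986, 0.0]
contact_force: [0.4, -0.4, -0.1]
grip_width: 0.0853
grip_force: 0.0
```

```bash
python3 - <<'E'
from h import *
s=manip.observe();T=tool(s); np.save("T5.npy",T); print(T[:3,3])
a=eyes.camera("wrist"); cv2.imwrite("pics/w5full.png",a)
q=[proj("wrist",p,T) for p in ([.3507,-.2939,.024],[.5345,-.1952,.024],[.5573,-.2569,.024])]; print(q)
c=cv2.resize(a[60:340,180:400],None,fx=2.1,fy=2.1,interpolation=cv2.INTER_CUBIC); cv2.imwrite("pics/w5.png",cv2.convertScaleAbs(c,alpha=1.5))
E
```

```text
[ 0.4418 -0.2584  0.2353]
[array([273.9078,  94.9664]), array([300.4433, 262.4587]), array([250.2673, 263.5683])]
```

View pics/w5.png

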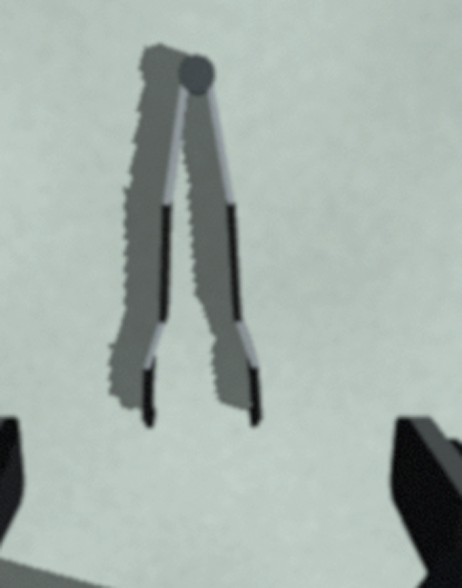

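The picture shows tongs A's hinge at crop (197,74), the black grip plates at (161–171, 205–320) and (228–241, 205–320), and the tips ending at (149,425) and (256,425). I'll compute the origin and compare it with the given sizes.

```bash
python3 - <<'E'
from h import *
T=np.load("T5.npy")
f=lambda u,v,z=.024: ray("wrist",(180+u/2.1,60+v/2.1),z,T)[:2]
h=f(197,74); t=(f(148,425)+f(257,425))/2; d=t-h; L=np.hypot(*d); d/=L; n=np.array([-d[1],d[0]])
print("hinge",h,"tip",t,"len",L,"ang",np.degrees(np.arctan2(d[1],d[0])))
# dark plates: mask
a=cv2.imread("pics/w5full.png"); 
pa=[f(161,205),f(161,320),f(236,205),f(242,320)]
for p in pa: print("plate",(p-h)@d,(p-h)@n)
m=sum(pa)/4; print("plate mid",m,"hinge+105",h+d*.105, "plate mid along",(m-h)@d)
dp=(pa[1]-pa[0]+pa[3]-pa[2]); print("plate ang",np.degrees(np.arctan2(dp[1],dp[0])))
q=f(148,425);w=f(257,425); print("tips lateral",(q-h)@n,(w-h)@n)
E
```

```text
hinge [ 0.351  -0.2939] tip [ 0.5446 -0.225 ] len 0.20546904127724672 ang 19.597559817790312
plate 0.06872497579011196 -0.02134792301167745
plate 0.13643220471749906 -0.02359618364754786
plate 0.06925211292114986 0.0207277809551241
plate 0.13703316825586867 0.024360270849121093
plate mid [ 0.4479 -0.2594] hinge+105 [ 0.4499 -0.2587] plate mid along 0.10286061542115738
plate ang 20.18290736667612
tips lateral -0.033984100586714916 0.0339841005867149
```

Sizes match: plates 46 mm apart and 68 mm long, hinge offset 103 mm (105 given). I go down on the grip place.

```bash
python3 - <<'E'
from h import *
print(tool()[:3,3]); print(move([.448,-.2592,.004],np.radians(109.7)))
E
```

```text
[ 0.4417 -0.2585  0.2352]
(array([ -5.6777,  -2.7631, 231.2126]), array([ 0.0001, -0.    , -0.013 ]))
```

>>> play_rows(plan=[-6,-3,40,0,0,-0.013,1,-6,-3,85,0,0,-0.013,1,-6,-3,130,0,0,-0.013,1,-6,-3,165,0,0,-0.013,1,-6,-3,190,0,0,-0.013,1,-6,-3,205,0,0,-0.013,1,-6,-3,215,0,0,-0.013,1,-6,-3,223,0,0,-0.013,1,-6,-3,230,0,0,-0.013,1,-6,-3,230,0,0,-0.013,0.75])

```text
time_s: 11.75
tool_pos: [0.448, -0.2596, 0.0051]
orientation: [-0.0, -0.171, 0.985, 0.0]
contact_force: [-0.1, 0.5, -0.8]
grip_width: 0.0697
grip_force: 0.0
```

>>> play_rows(plan=[0,0,0,0,0,0,0.6,0,0,0,0,0,0,0.5,0,0,0,0,0,0,0.48,0,0,0,0,0,0,0.48,0,0,0,0,0,0,0.48,0,0,0,0,0,0,0.48,0,0,0,0,0,0,0.48,0,0,0,0,0,0,0.48,0,0,0,0,0,0,0.48,0,0,0,0,0,0,0.48])

```text
time_s: 13.0
tool_pos: [0.4493, -0.2603, 0.0066]
orientation: [0.001, -0.171, 0.985, -0.001]
contact_force: [-0.6, 0.5, 4.2]
grip_width: 0.0409
grip_force: 10.6
```

Held at 40.9 mm with 10.6 N. Lifting.

>>> play_rows(plan=[0,0,-5,0,0,0,0.48,0,0,-12,0,0,0,0.48,0,0,-22,0,0,0,0.48,0,0,-35,0,0,0,0.48,0,0,-50,0,0,0,0.48,0,0,-65,0,0,0,0.48,0,0,-80,0,0,0,0.48,0,0,-95,0,0,0,0.48,0,0,-110,0,0,0,0.48,0,0,-110,0,0,0,0.48])

```text
time_s: 14.25
tool_pos: [0.4493, -0.2604, 0.117]
orientation: [0.001, -0.171, 0.985, -0.001]
contact_force: [-0.5, 0.5, -1.3]
grip_width: 0.041
grip_force: 8.7
```

```bash
python3 - <<'E'
from h import *
s=manip.observe();T=tool(s); np.save("T6.npy",T); print(T[:3,3],s["contact_force"],s["grip_force"],s["grip_width"])
a=eyes.camera("wrist"); cv2.imwrite("pics/w6full.png",a)
for X in (83,107,-105): print([proj("wrist",T[:3,3]+T[:3,0]*-X/1e3+T[:3,1]*y+[0,0,.021],T) for y in (-.026,.026)])
c=cv2.resize(a[0:420,140:420],None,fx=1.42,fy=1.42,interpolation=cv2.INTER_CUBIC); cv2.imwrite("pics/w6.png",cv2.convertScaleAbs(c,alpha=1.5))
print(move(cal(-.0045-.083,-.0165,.120),A))
E
```

```text
[ 0.4493 -0.2604  0.117 ] [-0.4586  0.4573 -1.2531] 8.669462352991104 0.041042324204182364
[array([228.9326, 420.7491]), array([325.2729, 420.6441])]
[array([231.0144, 452.814 ]), array([323.4003, 452.7175])]
[array([203.3505,  26.7202]), array([348.2855,  26.4807])]
(array([-169.4456,  335.1497,   -4.2252]), array([-0.0013,  0.001 ,  0.1207]))
```

View pics/w6.png

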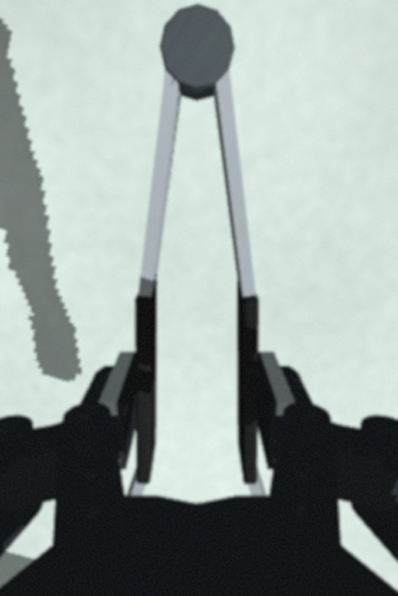

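The tongs are lifted (load 1.25 N matches 130 g), straight in the fingers, with the hinge at crop (197,48). The tips are hidden behind the gripper. I carry them over toward the cell at z≈0.12.

>>> play_rows(plan=[-6,12,0,0,0,0.005,0.47,-18,36,0,0,0,0.013,0.47,-33,66,0,0,0,0.024,0.47,-48,96,0,0,0,0.035,0.47,-63,126,0,0,0,0.046,0.47,-79,158,0,0,0,0.057,0.47,-95,190,0,0,0,0.068,0.47,-111,222,0,0,0,0.08,0.47,-125,250,0,0,0,0.09,0.47,-137,274,0,0,0,0.1,0.47])

```text
time_s: 15.55
tool_pos: [0.4837, 0.0465, 0.1143]
orientation: [-0.001, -0.122, 0.993, 0.0]
contact_force: [0.9, 0.1, -1.3]
grip_width: 0.0404
grip_force: 8.9
```

```bash
python3 - <<'E'
from h import *
print(move(cal(-.0045-.085,-.0165,.120),A))
E
```

```text
(array([-25.3147,  61.4843,  -5.6785]), array([ 0.0009, -0.0022,  0.0211]))
```

>>> play_rows(plan=[-7,16,0,0,0,0.005,0.47,-14,32,0,0,0,0.01,0.47,-20,46,0,0,0,0.015,0.47,-25,56,0,0,0,0.021,0.47,-28,61,0,0,0,0.021,0.47,-28,61,0,0,0,0.021,0.47,-28,61,0,0,0,0.021,0.47,-28,61,0,0,0,0.021,0.47,-28,61,0,0,0,0.021,0.47,-28,61,0,0,0,0.021,0.47])

```text
time_s: 16.8
tool_pos: [0.4975, 0.1103, 0.1153]
orientation: [0.0, -0.111, 0.994, -0.0]
contact_force: [-0.4, 0.0, -1.4]
grip_width: 0.0405
grip_force: 8.9
```

```bash
python3 - <<'E'
from h import *
s=manip.observe();T=tool(s); np.save("T7.npy",T); print(T[:3,3],tocal(T[:3,3]),T[:3,1],s["grip_force"])
print(move(cal(-.0045-.085,-.0165,.120),A))
a=eyes.camera("scene");b=eyes.camera("top"); cv2.imwrite("pics/s7.png",a);cv2.imwrite("pics/t7.png",b)
A1=cv2.resize(a[190:310,260:390],None,fx=3,fy=3,interpolation=cv2.INTER_CUBIC)
B1=cv2.resize(b[130:250,170:300],None,fx=3,fy=3,interpolation=cv2.INTER_CUBIC)
cv2.imwrite("pics/st7.png",cv2.convertScaleAbs(np.hstack([A1,B1]),alpha=1.3))
w=T[:3,3]
for n,o in (("scene",[260,190]),("top",[170,130])):
    for p in (cal(-.0045,-.0165,.061),w+[0,0,.0174]+T[:3,0]*-.107+T[:3,1]*.027,w+[0,0,.0174]+T[:3,0]*-.107-T[:3,1]*.027): print(n,(proj(n,p)-o)*3)
E
```

```text
[0.4975 0.1103 0.1153] [-0.086  -0.0193] [-0.22    0.9755 -0.    ] 8.942945301532745
(array([ 3.4889,  2.8327, -4.6987]), array([-0.    ,  0.    , -0.0007]))
scene [206.381  230.2932]
scene [229.4839 219.6461]
scene [169.8321 201.9764]
top [133.2608 185.5591]
top [ 97.6336 158.2779]
top [147.3913 146.6941]
```

View pics/st7.png

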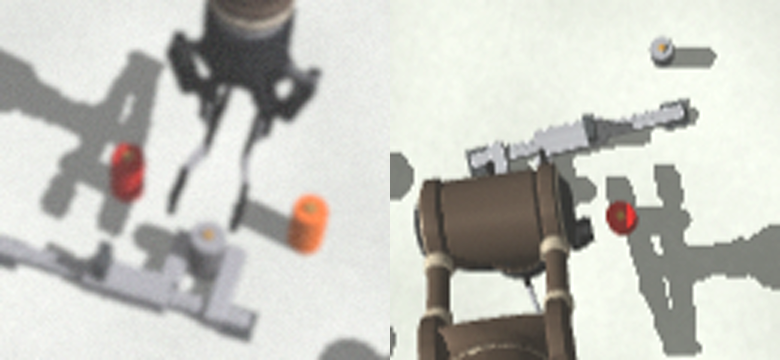

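The scene half shows the tip ends at (239,228) and (173,212), hovering before the cell top, whose centre is near (207,235). I check this by numbers in the same view.

```bash
python3 - <<'E'
from h import *
T=np.load("T7.npy"); w=T[:3,3]
f=lambda u,v,z: tocal(ray("scene",(260+u/3,190+v/3),z))
print("cell disc/nub",f(208,234,.061),f(207,235,.061))
zb=w[2]-.0066
for u,v in ((239,230),(173,214)): print("tip bottom",f(u,v,zb))
for y in (.027,-.027):
    for X in (.107,.065): print("pred bottom",X,(proj("scene",np.append(w[:2],zb)-T[:3,0]*X+T[:3,1]*y)-[260,190])*3)
a=cv2.imread("pics/w2full.png");T1=np.load("T1.npy")
m=cv2.inRange(cv2.cvtColor(a,cv2.COLOR_BGR2HSV),(10,110,70),(30,255,255)); m[:, :330]=0; m[:,375:]=0; m[:190]=0;m[230:]=0
ys,xs=np.nonzero(m); print("nub w",xs.mean(),ys.mean(),len(xs),tocal(ray("wrist",(xs.mean(),ys.mean()),.061,T1)))
s7=cv2.imread("pics/s7.png"); m=cv2.inRange(cv2.cvtColor(s7,cv2.COLOR_BGR2HSV),(10,90,70),(30,255,255)); m[:,:320]=0;m[:,338:]=0;m[:260]=0;m[275:]=0
ys,xs=np.nonzero(m); print("nub s",xs.mean(),ys.mean(),len(xs),tocal(ray("scene",(xs.mean(),ys.mean()),.061)))
E
```

```text
cell disc/nub [-0.0012 -0.014 ] [ 0.0001 -0.0145]
tip bottom [0.0139 0.016 ]
tip bottom [ 0.0174 -0.0436]
pred bottom 0.107 [227.5367 233.8787]
pred bottom 0.065 [240.7669 195.5003]
pred bottom 0.107 [168.7855 216.3437]
pred bottom 0.065 [182.9391 178.6116]
nub w 358.0769230769231 211.25 52 [-0.0037 -0.0204]
nub s 329.0 268.0 1 [-0.0009 -0.0148]
```

Both tip ends lie either side of the cell in the scene view, with lateral centres within about 1 mm of each other and the tips a little short along x. I refine numerically with a dark mask of the pads.

```bash
python3 - <<'E'
from h import *
a=cv2.imread("pics/s7.png"); g=cv2.cvtColor(a,cv2.COLOR_BGR2HSV)[:,:,2]
for r in range(240,270):
    row=g[r,312:346]; print(r,' '.join('%3d'%v for v in row))
E
```

```text
240 187 185 186 188 182 186 186 184 186 189 187 180 167 158 146 139 125 137 171 188 191 187 189 186 187 186 189 180 159 117  98 131 167 181
241 187 184 186 183 185 181 185 185 184 184 182 168 157 151 144 140 137 158 179 189 190 191 188 187 187 189 188 180 150 116 118 146 172 187
242 183 188 181 186 187 183 187 189 181 179 172 156 150 144 151 154 160 172 182 190 188 187 190 186 187 188 189 177 146 123 135 160 179 188
243 185 185 184 185 183 185 182 187 182 174 161 151 147 147 155 168 175 186 187 191 192 189 191 188 187 187 186 174 146 135 146 171 183 190
244 186 185 186 185 186 183 182 179 171 154 146 142 146 156 169 177 184 187 187 190 187 188 188 188 190 187 190 172 146 137 151 172 186 187
245 184 185 186 188 184 190 185 169 145 123 127 142 154 164 176 184 183 186 190 187 184 186 187 187 188 190 186 175 150 140 156 175 186 186
246 186 187 184 187 185 184 179 154 114  93 113 143 161 177 183 184 187 185 189 187 186 188 189 186 188 187 185 179 153 143 157 175 185 184
247 187 185 187 187 185 187 170 140  92  73 109 150 173 183 187 190 189 188 190 188 188 189 186 185 188 188 186 179 157 
[... 2399 characters left out ...]

265 144 153 162 170 177 175 176 165 168 175 179 172 163 153 150 142 140 144 143 147 155 162 171 161 127  79  81 112 135 130 122 114 103 103
266 115 123 132 143 155 170 157 144 140 147 157 154 149 147 138 135 140 143 144 141 144 152 160 152 127  99 107 138 158 165 156 139 124 117
267  99 105 109 115 127 140 139 119 105 114 117 129 138 141 129 129 140 147 149 142 140 146 153 157 146 134 142 162 174 175 170 165 155 138
268 102 102 104 103 108 111 108  99  88  88  96 112 132 134 129 127 138 148 149 145 139 144 151 162 169 167 171 177 180 179 178 176 171 164
269 103 106 103 101  99  98  89  87  86  88  89 105 127 138 136 133 137 141 146 140 145 143 149 165 173 179 179 179 179 179 183 180 178 176
```

```bash
python3 - <<'E'
from h import *
T=np.load("T7.npy"); w=T[:3,3]
for dz in (-.0066,): 
    p=[tocal(ray("scene",c,w[2]+dz)) for c in ((316.6,260.9),(337.4,266.2))]; print("tips",p,np.mean(p,axis=0), "TCP",tocal(w))
a=cv2.imread("pics/s7.png")
b=a[262:296,315:345]; print("sat/hue nub"); g=cv2.cvtColor(a,cv2.COLOR_BGR2HSV)
print(g[263:273,322:336,1]); print(g[263:290,318:342,2])
E
```

```text
tips [array([ 0.0171, -0.0467]), array([0.0145, 0.0099])] [ 0.0158 -0.0184] TCP [-0.086  -0.0193]
sat/hue nub
[[  4   4   6   4   3   1   3   3   2   7   1   4   4   4]
 [  7   4   3   2   5   6   3   5   2   5   0   4   6   2]
 [  4   4   2   3   8   5   5   7   5   7   5   2   4   2]
 [  3   3   5   5   9   6  26  43  30  11   5   8   2   0]
 [  0   6  11  11   8  28  69  87  65  23   5   9   2   2]
 [ 11   7  12   8   8  30  81 100  79  32   7   9   7   3]
 [  6  10  10   6   8  19  50  69  52  20   7   9   7   3]
 [ 12  10   6  11  11   2  13  20  14   2  11   9   7   3]
 [  9  12   7   8   7   4   5   5   7   9  12  11   5   3]
 [ 10   0   3   7   8   9   9  12  11   5   9  11   6   7]]
[[183 181 185 183 183 182 181 174 174 173 170 171 168 175 175 182 183 173
  139  88  63  70  87  98]
 [181 182 182 178 183 180 177 166 159 159 153 152 154 158 164 176 178 168
  129  85  68  86 103 107]
 [176 165 168 175 179 172 163 153 150 142 140 144 143 147 155 162 171 161
  127  79  81 112 135 130]
 [157 144 140 147 157 154 149 147 138 135 140 143 144 141 144 152 160 152
  127  99 107 138 158 
[... 1628 characters left out ...]
52 161 174 177 168 135 105  92  89  85  86  89 106 132 148 150 148
  149 155 154 161 170 180]
 [130 148 165 175 181 167 137 110 100  95  96  96 103 118 136 147 151 148
  150 151 159 168 178 177]
 [122 144 167 171 175 158 130 110 103 103  98 103 109 126 141 150 151 152
  150 155 162 169 179 178]
 [130 145 161 166 155 138 116 107 104 102  97  99 116 130 146 151 150 150
  154 159 168 172 180 179]
 [140 147 151 150 141 129 114 107 106 102 102 105 118 137 150 148 152 151
  154 161 168 175 181 181]
 [145 148 150 147 145 137 129 125 123 111 104 108 125 143 153 151 149 152
  158 161 168 177 180 178]
 [145 146 143 146 144 144 142 143 138 116 103 111 131 148 155 150 148 154
  159 165 171 181 177 177]]
```

The scene view says tips to cell is +3.4 mm in y and +7 mm in x; the tool pose says +2.8 mm and about +1 mm. I move +3 mm y and 5 mm forward, then descend in two parts, watching the force.

>>> play_rows(plan=[-2,1,0,0,0,0,0.47,-4,2,0,0,0,0,0.47,-5,3,0,0,0,0,0.47,-5,3,8,0,0,0,0.47,-5,3,18,0,0,0,0.47,-5,3,28,0,0,0,0.47,-5,3,36,0,0,0,0.47,-5,3,42,0,0,0,0.47,-5,3,42,0,0,0,0.47,-5,3,42,0,0,0,0.47])

```text
time_s: 18.15
tool_pos: [0.502, 0.1145, 0.0735]
orientation: [0.0, -0.111, 0.994, 0.0]
contact_force: [0.8, 0.4, -1.8]
grip_width: 0.0405
grip_force: 8.9
```

>>> play_rows(plan=[0,0,3,0,0,0,0.47,0,0,6,0,0,0,0.47,0,0,9,0,0,0,0.47,0,0,12,0,0,0,0.47,0,0,12,0,0,0,0.47,0,0,12,0,0,0,0.47,0,0,12,0,0,0,0.47,0,0,12,0,0,0,0.47,0,0,12,0,0,0,0.47,0,0,12,0,0,0,0.47])

```text
time_s: 19.4
tool_pos: [0.5017, 0.1145, 0.0613]
orientation: [0.0, -0.111, 0.994, 0.0]
contact_force: [-0.7, -0.4, -0.4]
grip_width: 0.0401
grip_force: 8.9
```

```bash
python3 - <<'E'
from h import *
F=[]
for i in range(3): a=eyes.camera("scene"); F.append(manip.observe()["contact_force"])
print(np.array(F)); T=tool(); print(tocal(T[:3,3]))
g=cv2.cvtColor(a,cv2.COLOR_BGR2HSV)
for r in range(254,284): print(r,' '.join('%3d'%v for v in g[r,310:346,2]))
print(g[266:272,322:336,1])
w=T[:3,3]
for y in (.027,-.027): print(proj("scene",w-[0,0,.0066]-T[:3,0]*.107+T[:3,1]*y))
E
```

```text
[[-0.7382 -0.9335 -1.1419]
 [-0.2074  0.471  -0.6686]
 [ 0.9896 -0.4564  0.0046]]
[-0.081  -0.0162]
254 162 180 177 150 122 103 104 104 103 103 102 105 117 131 143 145 145 148 157 173 184 183 183 185 187 186 190 186 177 151 116 118 148 174 180 183
255 179 183 180 154 127 107 105 103 103 106 108 113 124 136 143 149 159 164 178 179 185 184 185 186 186 188 182 185 171 143 123 133 150 168 176 180
256 182 188 181 162 129 109 106 102 103 104 111 122 130 137 149 158 168 181 186 188 185 187 185 186 187 186 184 180 168 144 128 133 136 147 156 161
257 186 187 181 164 131 107 103 103  99 100  99 115 131 143 151 167 177 184 183 187 188 184 183 187 187 184 179 171 153 128 124 125 122 120 123 131
258 187 186 182 160 133 112 101 105  98  93  79  95 124 150 163 178 182 183 185 184 185 184 186 184 185 185 174 155 127 113 121 124 113 105 104 109
259 186 187 181 163 131 110 103 106  98  78  64  85 125 156 173 181 181 183 183 182 181 182 183 184 186 183 175 146 113 104 113 121 115 104 102 104
260 187 186 181 162 133 111 104 101  94  70  61  89 141 169 183 183 186 186 184 183 184 182 183 185 183 181 173 
[... 3134 characters left out ...]
8 179 178
282 150 151 150 146 147 150 149 146 150 155 162 166 161 146 114  90  78  75  77  80  77  91 123 141 148 149 150 149 154 160 171 180 179 182 180 178
283 144 148 147 147 150 148 147 144 145 155 168 175 179 167 134 103  89  89  86  85  89 106 129 146 151 151 148 151 155 162 171 175 180 180 175 180
[[  3   3   3   7   9   9  26  39  35  15   8   2   4   5]
 [  0   4   9   9   4  28  67  87  80  50  11   8   4   2]
 [ 13  11  10   9   2  34  84 105  96  67  19   6   0   3]
 [  8   7  14   6   9  16  49  74  80  53  11   3   5   0]
 [  9  10   4   7   9   4  13  28  27  22   6  15   0   4]
 [ 16   9  10  10  13  11   7   6   7   3  12   9   5   4]]
[335.0728 280.0179]
[316.0754 274.2485]
```

Tip ends are at scene (317,273) and (337,278), either side of the cell. The cell's nub is still at (329,268), unmoved, so I go down the remaining 23 mm.

>>> play_rows(plan=[0,0,3,0,0,0,0.47,0,0,6,0,0,0,0.47,0,0,9,0,0,0,0.47,0,0,12,0,0,0,0.47,0,0,15,0,0,0,0.47,0,0,18,0,0,0,0.47,0,0,21,0,0,0,0.47,0,0,22,0,0,0,0.47,0,0,22,0,0,0,0.47,0,0,22,0,0,0,0.47])

```text
time_s: 20.8
tool_pos: [0.5018, 0.1145, 0.0394]
orientation: [0.0, -0.111, 0.994, 0.0]
contact_force: [-0.5, 1.6, -1.2]
grip_width: 0.0401
grip_force: 8.9
```

```bash
python3 - <<'E'
from h import *
F=[]
for i in range(4): a=eyes.camera("scene"); s=manip.observe();F.append(s["contact_force"])
print(np.array(F).mean(0)); T=tool(); print(tocal(T[:3,3]),T[2,3])
g=cv2.cvtColor(a,cv2.COLOR_BGR2HSV); sat=g[264:274,322:336,1].astype(float); sat[sat<25]=0
ys,xs=np.mgrid[264:274,322:336]; print("nub",(xs*sat).sum()/sat.sum(),(ys*sat).sum()/sat.sum())
E
```

```text
[ 0.2636  0.2466 -1.5872]
[-0.0809 -0.0161] 0.039368949308097756
nub 328.97972972972974 267.65315315315314
```

Forces are near zero apart from the tongs' weight, and the cell is unmoved. I close on the cell gradually.

>>> play_rows(plan=[0,0,0,0,0,0,0.44,0,0,0,0,0,0,0.41,0,0,0,0,0,0,0.38,0,0,0,0,0,0,0.36,0,0,0,0,0,0,0.34,0,0,0,0,0,0,0.32,0,0,0,0,0,0,0.3,0,0,0,0,0,0,0.3,0,0,0,0,0,0,0.3,0,0,0,0,0,0,0.3])

```text
time_s: 22.25
tool_pos: [0.5016, 0.1146, 0.0393]
orientation: [-0.0, -0.111, 0.994, 0.0]
contact_force: [-0.7, 2.0, -0.2]
grip_width: 0.0277
grip_force: 59.1
```

```bash
python3 - <<'E'
from h import *
F=[]
for i in range(3): a=eyes.camera("scene"); s=manip.observe();F.append(s["contact_force"])
print(np.array(F).mean(0)@np.c_[np.append(ex,0),np.append(ey,0),[0,0,1]],s["grip_force"],s["grip_width"]); T=tool(); print(tocal(T[:3,3]),T[2,3])
g=cv2.cvtColor(a,cv2.COLOR_BGR2HSV); sat=g[264:274,322:336,1].astype(float); sat[sat<25]=0
ys,xs=np.mgrid[264:274,322:336]; print("nub",(xs*sat).sum()/sat.sum(),(ys*sat).sum()/sat.sum())
E
```

```text
[-0.4902  1.6291 -0.1294] 59.13361072540283 0.02759222877434156
[-0.081  -0.0161] 0.03926739674888199
nub 328.9737991266376 267.6473799126638
```

The grip is a firm 59 N at 27.6 mm and the cell hasn't shifted. Lifting straight up slowly.

>>> play_rows(plan=[0,0,-1,0,0,0,0.28,0,0,-3,0,0,0,0.28,0,0,-6,0,0,0,0.28,0,0,-9,0,0,0,0.28,0,0,-13,0,0,0,0.28,0,0,-17,0,0,0,0.28,0,0,-22,0,0,0,0.28,0,0,-27,0,0,0,0.28,0,0,-32,0,0,0,0.28,0,0,-37,0,0,0,0.28])

```text
time_s: 23.65
tool_pos: [0.5019, 0.1144, 0.0768]
orientation: [0.0, -0.111, 0.994, -0.0]
contact_force: [0.5, -0.6, -2.1]
grip_width: 0.0277
grip_force: 59.5
```

```bash
python3 - <<'E'
from h import *
F=[]
for i in range(3): a=eyes.camera("scene"); s=manip.observe();F.append(s["contact_force"])
cv2.imwrite("pics/s9.png",a)
print(np.array(F).mean(0)@np.c_[np.append(ex,0),np.append(ey,0),[0,0,1]],s["grip_force"],s["grip_width"]); T=tool(); print(tocal(T[:3,3]),T[2,3])
g=cv2.cvtColor(a,cv2.COLOR_BGR2HSV); r=(slice(235,274),slice(318,338)); h=g[r]; ok=(h[...,1]>30)&(h[...,0]>8)&(h[...,0]<30)
ys,xs=np.nonzero(ok); print("nub",xs.mean()+318,ys.mean()+235,len(xs)); 
for dz in (0,.03,.036): print(proj("scene",cal(-.001,-.0145,.061+dz)))
E
```

```text
[-0.1925  0.0778 -2.3452] 59.46857213973999 0.027352683750697344
[-0.0806 -0.0162] 0.07673849407701189
nub 329.5 260.7142857142857 14
[329.1252 268.0124]
[329.7829 262.3098]
[329.9174 261.1443]
```

The load doubled to 2.35 N and the nub rose as predicted for a 37 mm lift, so the cell is up in the tongs. I continue to about 15 cm.

>>> play_rows(plan=[0,0,-6,0,0,0,0.28,0,0,-18,0,0,0,0.28,0,0,-32,0,0,0,0.28,0,0,-47,0,0,0,0.28,0,0,-62,0,0,0,0.28,0,0,-77,0,0,0,0.28,0,0,-92,0,0,0,0.28,0,0,-103,0,0,0,0.28,0,0,-110,0,0,0,0.28,0,0,-113,0,0,0,0.28])

```text
time_s: 25.05
tool_pos: [0.5017, 0.1145, 0.1896]
orientation: [0.0, -0.111, 0.994, -0.0]
contact_force: [-0.0, -1.3, -3.3]
grip_width: 0.0276
grip_force: 59.5
```

>>> play_rows(plan=[0,0,0,0,0,0,0.28,0,0,0,0,0,0,0.28,0,0,0,0,0,0,0.28,0,0,0,0,0,0,0.28,0,0,0,0,0,0,0.28,0,0,0,0,0,0,0.28,0,0,0,0,0,0,0.28,0,0,0,0,0,0,0.28,0,0,0,0,0,0,0.28,0,0,0,0,0,0,0.28])

```text
time_s: 26.3
tool_pos: [0.5017, 0.1145, 0.1893]
orientation: [0.0, -0.111, 0.994, 0.0]
contact_force: [0.8, -0.1, -3.5]
grip_width: 0.0278
grip_force: 59.5
```

```bash
python3 - <<'E'
from h import *
F=[]
for i in range(3): a=eyes.camera("scene"); s=manip.observe();F.append(s["contact_force"])
print(np.array(F).mean(0),s["grip_force"],s["grip_width"],s["tool_pos"],np.abs(s["qd"]).max(),s["time_s"])
g=cv2.cvtColor(a,cv2.COLOR_BGR2HSV); r=(slice(215,274),slice(320,342)); h=g[r]; ok=(h[...,1]>30)&(h[...,0]>8)&(h[...,0]<30)
ys,xs=np.nonzero(ok); print("nub",xs.mean()+320,ys.mean()+215,len(xs)); print(proj("scene",cal(-.001,-.0145,.211)))
E
```

```text
[ 0.2335 -0.4593 -3.3424] 59.456085562705994 0.02789192051777079 [0.5017 0.1145 0.1893] 0.0019054540213510039 26.45
nub 332.5 237.28571428571428 14
[332.6728 237.2566]
```

The nub is at scene (332.5,237.3) against (332.7,237.3) predicted for a 150 mm straight lift. Everything is still, so I hand in.

```bash
python3 -c "
from station import manip
print(manip.close_job())"
```

```text
the job is handed in; nothing more can be done
None
```

I handed the job in at 26.5 s with the caliper shut on the cell and the cell held still in the tongs, lifted straight up to about 15 cm; the judge gave no result, and I didn't re-measure the jaw gap after the lift.

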